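# Press a plaster tub's snap-fit lid shut all round its rim

### The job

The red lid has been laid on the white plaster tub, but parts of its rim still stand up. Go round the rim and press down every section that stands proud with the fingertips until all six sections have clicked home, flush, so that the plaster keeps dry. Only press: do not lift, tip or shove the tub, and leave the other things on the bench where they are.

Things in the scene. Friction and masses are not known exactly. Their poses are not given: they have to be found in the camera images.
- tub: White round plaster tub with a blue band, a red snap-fit lid and a thin wire handle folded down, about 2 kg, loose on a 3 mm cutting mat. Origin: centre of its underside, z up. 150 mm across at the foot, 181 mm over the lid; handle ears reach 98 mm out at its +y and -y, 97 mm up. The lid's rim is slit into six sections a to f, 60 degrees each, anticlockwise from above; a is centred on its +x axis.
- rim_a (a joint): Rim section a (centred 0 degrees anticlockwise from the tub's +x): rad it stands up, hinged on its inner edge. 0 is fully home, about 0.24 stands proud. Snaps home and stays if pressed past 0.12, else springs back up. About 9 N straight down at its press point clicks it (more nearer the inner edge); then it stops hard. Section a has the small pull tab sticking out below it.
- press_a (a point): Press point on the top face of rim section a: middle of its arc, 82 mm from the tub's axis. It moves with the section: 136 mm above the tub's underside when shut, about 142 mm when proud.
- rim_b (a joint): Rim section b (centred 60 degrees anticlockwise from the tub's +x): rad it stands up, hinged on its inner edge. 0 is fully home, about 0.24 stands proud. Snaps home and stays if pressed past 0.12, else springs back up. About 9 N straight down at its press point clicks it (more nearer the inner edge); then it stops hard.
- press_b (a point): Press point on the top face of rim section b: middle of its arc, 82 mm from the tub's axis. The red ring of sections runs from 58 to 90 mm from the tub's axis, flat on top; the lid's panel inside it is fixed, at most 132 mm up.
- rim_c (a joint): Rim section c (centred 120 degrees anticlockwise from the tub's +x): rad it stands up, hinged on its inner edge. 0 is fully home, about 0.24 stands proud. Snaps home and stays if pressed past 0.12, else springs back up. About 9 N straight down at its press point clicks it (more nearer the inner edge); then it stops hard.
- press_c (a point): Press point on the top face of rim section c: middle of its arc, 82 mm from the tub's axis.
- rim_d (a joint): Rim section d (centred 180 degrees anticlockwise from the tub's +x): rad it stands up, hinged on its inner edge. 0 is fully home, about 0.24 stands proud. Snaps home and stays if pressed past 0.12, else springs back up. About 9 N straight down at its press point clicks it (more nearer the inner edge); then it stops hard.
- press_d (a point): Press point on the top face of rim section d: middle of its arc, 82 mm from the tub's axis.
- rim_e (a joint): Rim section e (centred 240 degrees anticlockwise from the tub's +x): rad it stands up, hinged on its inner edge. 0 is fully home, about 0.24 stands proud. Snaps home and stays if pressed past 0.12, else springs back up. About 9 N straight down at its press point clicks it (more nearer the inner edge); then it stops hard.
- press_e (a point): Press point on the top face of rim section e: middle of its arc, 82 mm from the tub's axis.
- rim_f (a joint): Rim section f (centred 300 degrees anticlockwise from the tub's +x): rad it stands up, hinged on its inner edge. 0 is fully home, about 0.24 stands proud. Snaps home and stays if pressed past 0.12, else springs back up. About 9 N straight down at its press point clicks it (more nearer the inner edge); then it stops hard.
- press_f (a point): Press point on the top face of rim section f: middle of its arc, 82 mm from the tub's axis.
- tape_roll: Bystander, leave alone: roll of beige masking tape lying flat, 104 mm across, 24 mm high. Origin at the underside.
- sanding_block: Bystander, leave alone: cork sanding block, 110 x 62 x 26 mm. Origin at the underside.
- pigment_jar: Bystander, leave alone: small jar with an orange label and black cap, 54 mm across, 65 mm high. Origin at the underside.
- filling_knife: Bystander, leave alone: filling knife with a wooden handle and a 60 mm wide steel blade, about 210 mm long, lying flat, 23 mm high. Origin at the underside.
- brush: Bystander, leave alone: paint brush lying flat, 170 mm long. Origin at the underside.
- measuring_jug: Bystander, leave alone: clear plastic measuring jug with a handle, 104 mm across, 125 mm tall. Origin at the underside.
- mixing_bowl: Bystander, leave alone: green rubber mixing bowl, 136 mm across, 76 mm high. Origin at the underside.
Mind the look-alikes: they are no part of the job. What is meant by the tub is not purple, and is the larger of those in its own colour.

How it is judged:
By the outcome, as a careful person would: the job done as asked, in the order asked, and still so for the second after the job is handed in, with the robot touching nothing.
It also fails if it takes over 48 s, if anything falls off the work surface, if the arm or the gripper's body presses on something with over 40 N, if the wrist force passes 120 N, or if a joint passes its speed limit or range.

### The arm

A 7-joint arm with a two-finger parallel gripper is mounted at the origin on the work surface. World frame = base frame: x ahead of the robot, y to its left, z up, the work surface at z = 0. Lengths are in mm, angles in rad, forces in N, time in s.
With the tool pointing down it reaches from about 400 to 875 mm from the base axis. Payload 4.4 kg.
Tool frame: the origin (TCP) lies midway between the tips of the shut fingers; the grasp point (between the pads) lies 19 mm behind it; x points along the fingers, y is the direction in which the jaws open and shut, and the axes are right-handed (so a half turn about x gives the same grasp; the last joint's range is limited). The gripper opens to 85 mm and grips with 20 to 120 N. Pads are 22 mm wide; open, the fingers measure 114 mm over their backs; the gripper's body (76 mm by 85 mm) begins 54 mm behind the grasp point. The pads swing forward as they close: fully open they stand 13 mm farther back than shut.
Start: joints at [-1.316, 0.628, 0.038, 1.517, -0.027, 0.996, -0.02], TCP at [204.938, 616.862, 231.313] pointing down, gripper open.
Joint ranges: [-3.06, 3.06], [-0.37, 2.12], [-1.25, 1.32], [0.18, 2.47], [-1.1, 4.24], [0.23, 1.98], [-2.94, 2.94]. Speed limits (rad/s): [2.57, 2.57, 3.14, 3.14, 3.14, 3.14, 3.14].

### API

Orientations are given as [roll, pitch, yaw] about the fixed x, y, z axes, in that order (R = Rz(yaw) Ry(pitch) Rx(roll)).
In Python, from cell import ctrl gives the robot as it stands.
- The arm moves only by the tool arm_command, never from a script. Its argument "series" is a list of rows, each a list of 7 numbers: the opening, from 0 (shut) to 1 (fully open), then the shift along the world's x, y, z in cm, then the turn, a rotation vector about the world's x, y, z in degrees. In form: [[claw, x, y, z, rx, ry, rz], ...]. A call has 1 to 20 rows; each row shifts and turns the commanded pose from where the row before left it; what a row does not reach is not made up. A row lasts 1/12 s, in which the tool goes at most 41.7 mm and 7.16 degrees, less where a joint would pass 70% of its speed; a pose out of reach is approached as far as the arm can. A call with a gripper value outside its range is refused whole. The fingers move at their own pace and stop on an object; the grip force is fixed at half the most. Time passes only in rows, so rows that do not move let the fingers close. It gives the time, the measured TCP pose, the force and the opening at its end, in the units of the state.
- ctrl.read_state(): the state, without advancing time (a new reading comes with each control period).
- ctrl.get_image(name): name is "scene" or "top" or "wrist"; returns the picture (420x560x3 uint8, blue, green, red); there is no depth.
- ctrl.calibration(name): a dict with "fovy" (degrees; the focal length in pixels is half the picture's height over the tangent of half this angle, whatever the lens; pixels are square), "cx", "cy" (the principal point, pixels), "cam_to_world" (4x4, takes a point from camera to world coordinates); the wrist camera has in their place "T_tool_cam" (4x4, takes a point from camera to tool coordinates, whose origin is the TCP and whose axes are the tool frame's). Camera axes: x right, y up, looking along -z (the intrinsics and any distortion apply to the point x, -y, -z); pixel columns grow to the right and rows downward; lengths in mm; the calibration is good to about 2 mm. A picture is of the moment at which its call begins: read the wrist's pose just before it. calibration takes no time and is no camera call.
- ctrl.finish_job(): hands the job in, once; it reports no verdict.
Trained networks look in the newest picture that a camera, given by its name, has taken for a name from the list of things; names that differ only in an ending like _2 or _b are one class to them, and where a whole thing is asked for, a point or a joint stands for the part that bears it (a point fixed in the world has none). Each returns a list of dicts, best first, with "conf" (0 to 1); they miss things now and then, are a little off and sometimes report something else, mostly with a low value. They report only what shows in the picture. A call takes as long as a camera call. They do not tell look-alikes from the thing itself.
- ctrl.spot_in(label, camera): "centre" ([x, y, z] in mm, in world coordinates, good to about 4 mm: the middle of the surface that is visible of it).
The state is a dict: "clock": time; "qpos": joint angles; "qd": joint speeds; "tau": joint torques, N m; "eef_pos": TCP position; "tool_rot": TCP orientation; "force": force on the tool from outside, world axes, zero at the start; "torque": the same for the moment, N m; "width": finger opening in mm.
Only numpy, scipy, OpenCV 4.12 (cv2) and the standard library are available. Lean on these libraries where they do the work, as an engineer would, in place of code of your own. Each camera call takes 0.05 s, during which the arm holds its last target.

## Working session

There is one attempt and no reset: what is moved stays moved. The work goes in short steps, Python scripts to look and compute and a tool call to move; the robot and the scene stay as the last step left them, time stands still between calls to the robot, and variables do not carry over. Pictures are saved under pics/ and viewed, and the job is handed in when it is done.

Besides the shell and the picture viewer there is one more tool, called after ">>>" as name([rows], argument=value, ...), one row to a line, values as JSON. arm_command: Moves the arm, as the interface text tells. Its arguments: {"type":"object","properties":{"series":{"type":"array"}},"required":["series"]}

```bash
mkdir -p pics; ls
python3 - <<'E'
from cell import ctrl
import cv2
s=ctrl.read_state(); print(s)
for n in ("scene","top"):
    cv2.imwrite(f"pics/{n}0.png",ctrl.get_image(n))
    print(n,ctrl.calibration(n))
for n in ("scene","top"):
    for l in ("tub","press_a","rim_a"):
        print(n,l,ctrl.spot_in(l,n))
print(ctrl.calibration("wrist"))
E
```

```text
pics
{'clock': 0.0, 'qpos': array([-1.31579581,  0.62935546,  0.03843204,  1.5183952 , -0.02702196,
        0.99626121, -0.02001296]), 'qd': array([ 2.35787989e-03, -1.15414333e-03, -6.50419588e-04,  4.70173389e-05,
        1.86053453e-03,  6.69754547e-04,  2.85135557e-05]), 'tau': array([-3.03602437e-04, -5.63402760e+01,  1.22625243e+00, -1.93442023e+01,
        1.10078513e-02,  1.04314418e-02,  2.09005617e-05]), 'eef_pos': array([204.72526629, 616.25523309, 230.37413877]), 'tool_rot': array([-1.56987093,  1.56889456, -1.89068897]), 'force': array([-0.13324184, -0.40071178, -0.26467343]), 'torque': array([ 0.00114333,  0.00951812, -0.01771269]), 'width': 85.66418087309268}
scene {'fovy': 51.383660785065075, 'cx': 284.8057093776744, 'cy': 204.0085223134369, 'cam_to_world': array([[ 8.05758409e-01, -3.97078872e-01,  4.39410691e-01,
         1.10358066e+03],
       [ 5.92039873e-01,  5.59541362e-01, -5.80001941e-01,
        -7.51841397e+02],
       [-1.55619399e-02,  7.27490092e-01,  6.85941683e-01,
         9.98654816e+02],
       [ 0.00000000e+00,  0.00000000e+00,  0.00000000e+00,
  
[... 3699 characters left out ...]
, 139.3], 'conf': 0.56}, {'centre': [606.2, 43.9, 143.4], 'conf': 0.54}, {'centre': [479.3, 33.8, 137.8], 'conf': 0.53}, {'centre': [279.5, -348.3, 106.2], 'conf': 0.51}, {'centre': [596.3, 122.4, 142.3], 'conf': 0.48}, {'centre': [548.3, 6.3, 142.4], 'conf': 0.47}]
{'fovy': 68.34520396814244, 'cx': 275.7093260875085, 'cy': 212.4049183819239, 'T_tool_cam': array([[ 8.51720183e-05,  2.64778904e-01, -9.64309144e-01,
        -1.42108388e+02],
       [ 9.99999788e-01,  5.99568235e-04,  2.52953135e-04,
         2.68182277e-01],
       [ 6.45145785e-04, -9.64308961e-01, -2.64778797e-01,
        -6.73492270e+01],
       [ 0.00000000e+00,  0.00000000e+00,  0.00000000e+00,
         1.00000000e+00]])}
```

View pics/scene0.png

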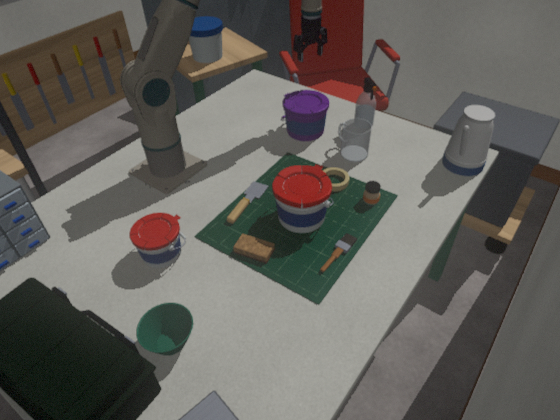

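View pics/top0.png

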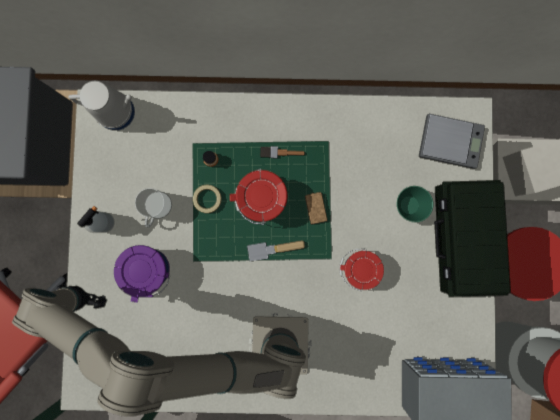

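Run:
```python
import cv2,numpy as np
a=cv2.imread("pics/scene0.png")[155:245,255:350]; b=cv2.imread("pics/top0.png")[160:235,220:300]
cv2.imwrite("pics/z.png",np.hstack([cv2.resize(a,(400,400),interpolation=cv2.INTER_CUBIC),cv2.resize(b,(400,400),interpolation=cv2.INTER_CUBIC)]))
# circle fit of press points
P=np.array([[535.4,149.4],[474.2,109.1],[602.3,43.9],[482.8,31],[549,3.2],[596.5,115.9],[534.6,150.3],[474.3,106],[606,43.9],[479,33.8],[596,122],[548,6.3],
[613,36],[534,147.4],[482,33.9],[553,-4.5],[481,98],[604,121]])
from scipy.optimize import least_squares
def f(p):
    d=P-p[:2]; t=np.arctan2(d[:,1],d[:,0])
    k=np.round((t-p[2])/(np.pi/3)); t2=p[2]+k*np.pi/3
    return (P-p[:2]-82*np.c_[np.cos(t2),np.sin(t2)]).ravel()
best=min((least_squares(f,[540,76,x],loss='soft_l1') for x in np.linspace(0,1,6)),key=lambda r:r.cost)
print(best.x,best.fun.reshape(-1,2).round(1))
```

```text
[541.96556189  74.80107132   0.61397824] [[  0.8  -7.1]
 [  6.7  -0.1]
 [-14.1   3.5]
 [  7.9   3.4]
 [ -0.4  10.1]
 [-12.5  -6.1]
 [  0.   -6.2]
 [  6.8  -3.2]
 [-10.4   3.5]
 [  4.1   6.2]
 [-13.   -0. ]
 [ -1.4  13.2]
 [ -3.4  -4.4]
 [ -0.6  -9.1]
 [  7.1   6.3]
 [  3.6   2.4]
 [ 13.5 -11.2]
 [ -5.   -1. ]]
```

View pics/z.png

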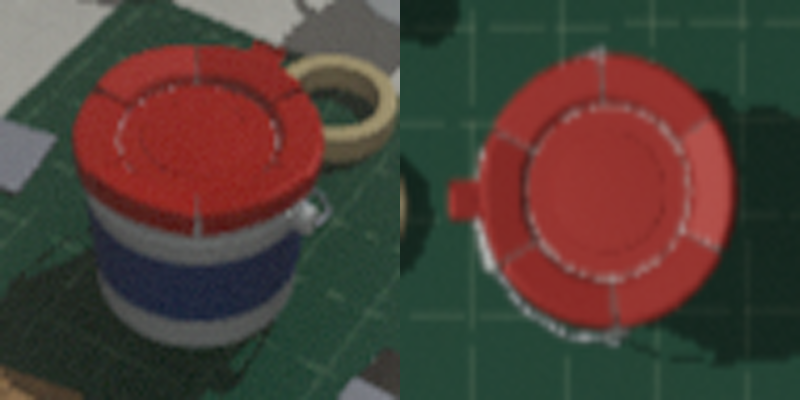

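```bash
cat > h.py <<'E'
import numpy as np,cv2
from cell import ctrl
from scipy.spatial.transform import Rotation as R
def ray(n,u,v,z,T=None):
    c=ctrl.calibration(n); f=210/np.tan(np.radians(c['fovy']/2))
    M=c['cam_to_world'] if T is None else T
    d=M[:3,:3]@np.array([(u-c['cx'])/f,-(v-c['cy'])/f,-1]); o=M[:3,3]
    return o+d*(z-o[2])/d[2]
def Ttool(s):
    T=np.eye(4); T[:3,:3]=R.from_euler('xyz',s['tool_rot']).as_matrix(); T[:3,3]=s['eef_pos']; return T
E
python3 - <<'E'
from h import *
im=cv2.imread("pics/top0.png"); b,g,r=[im[:,:,i].astype(int) for i in range(3)]
m=((r>80)&(r-g>50)&(r-b>50)).astype(np.uint8); m[:, :235]=0;m[:,300:]=0;m[:165]=0;m[230:]=0
c=max(cv2.findContours(m,0,1)[0],key=cv2.contourArea)
(u,v),rad=cv2.minEnclosingCircle(c); M=cv2.moments(c);print(u,v,rad,M['m10']/M['m00'],M['m01']/M['m00'])
print(ray('top',u,v,138),ray('top',M['m10']/M['m00'],M['m01']/M['m00'],138), ray('top',u+rad,v,138))
print("tab",ray('top',(465-400)/5+220,200*75/400+160,130))
s=ctrl.read_state(); T=Ttool(s); print(T.round(3))
E
```

```text
260.5692443847656 195.27455139160156 26.00232696533203 260.8381551362683 195.40771488469602
[541.77994719  75.8003181  138.        ] [541.33198452  74.85096468 138.        ] [543.59031334 -15.01251298 138.        ]
tab [532.70380832 172.58141341 130.        ]
[[-0.00000e+00  3.15000e-01  9.49000e-01  2.04923e+02]
 [-0.00000e+00  9.49000e-01 -3.15000e-01  6.16769e+02]
 [-1.00000e+00 -0.00000e+00 -0.00000e+00  2.31178e+02]
 [ 0.00000e+00  0.00000e+00  0.00000e+00  1.00000e+00]]
```

>>> arm_command([
  [0,1.65,-2.31,0,0,0,0],
  [0,1.65,-2.31,0,0,0,0],
  [0,1.65,-2.31,0,0,0,0],
  [0,1.65,-2.31,0,0,0,0],
  [0,1.65,-2.31,0,0,0,0],
  [0,1.65,-2.31,0,0,0,0],
  [0,1.65,-2.31,0,0,0,0],
  [0,1.65,-2.31,0,0,0,0],
  [0,1.65,-2.31,0,0,0,0],
  [0,1.65,-2.31,0,0,0,0],
  [0,1.65,-2.31,0,0,0,0],
  [0,1.65,-2.31,0,0,0,0],
  [0,1.65,-2.31,0,0,0,0],
  [0,1.65,-2.31,0,0,0,0],
  [0,1.65,-2.31,0,0,0,0],
  [0,1.65,-2.31,0,0,0,0],
  [0,1.65,-2.31,0,0,0,0],
  [0,1.65,-2.31,0,0,0,0],
  [0,1.65,-2.31,0,0,0,0],
  [0,1.65,-2.31,0,0,0,0],
])

```text
clock: 2.07
eef_pos: [535.7, 153.6, 231.5]
tool_rot: [0.933, 1.57, 0.612]
force: [-0.2, 0.6, 0.5]
width: -0.3
```

Run:
```python
from h import *
s=ctrl.read_state(); im=ctrl.get_image('wrist'); cv2.imwrite('pics/w1.png',im)
T=Ttool(s)@ctrl.calibration('wrist')['T_tool_cam']; np.save('w1.npy',T); print(s['eef_pos'],s['width'])
print(Ttool(s).round(2))
for d in ctrl.spot_in('press_a','wrist'): print(d)
```

```text
[535.68139677 153.62930521 231.48751621] -0.3329872977615108
[[ 0.0000e+00  3.2000e-01  9.5000e-01  5.3568e+02]
 [ 0.0000e+00  9.5000e-01 -3.2000e-01  1.5363e+02]
 [-1.0000e+00  0.0000e+00  0.0000e+00  2.3149e+02]
 [ 0.0000e+00  0.0000e+00  0.0000e+00  1.0000e+00]]
{'centre': [476.4, 37.6, 137.4], 'conf': 0.86}
{'centre': [540.4, 12.4, 144.4], 'conf': 0.73}
{'centre': [474.8, 107.5, 143.7], 'conf': 0.72}
{'centre': [580.5, 31.2, 138.0], 'conf': 0.66}
{'centre': [528.6, 153.8, 143.0], 'conf': 0.62}
{'centre': [521.5, 80.1, 135.5], 'conf': 0.61}
```

View pics/w1.png

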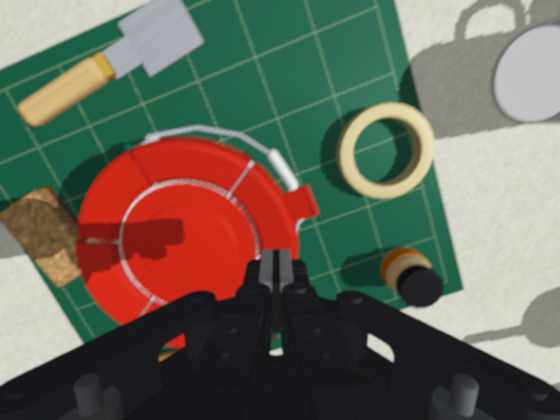

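Run:
```python
from h import *
T=np.load('w1.npy')
c=np.array([541.5,75.5])
for u,v in [(240,178),(140,152),(97,241),(150,308),(305,203)]:
    p=ray('wrist',u,v,138,T); d=p[:2]-c; print(p.round(1),np.hypot(*d),np.degrees(np.arctan2(d[1],d[0])))
for k in range(6):
    a=np.radians(95.5+60*k); print('abcdef'[k],(c+80*np.r_[np.cos(a),np.sin(a)]).round(1))
```

```text
[498.6 137.4 138. ] 75.24778959813659 124.71233339833782
[456.5  73.  138. ] 84.98994490541504 -178.31912604188085
[510.3   9.7 138. ] 72.83903428057519 -115.38160670060331
[580.1  24.7 138. ] 63.817167389410066 -52.74086836441462
[533.2 178.9 138. ] 103.69116776979173 94.56636130298942
a [533.8 155.1]
b [468.7 108.7]
c [476.4  29. ]
d [549.2  -4.1]
e [614.3  42.3]
f [606.6 122. ]
```

>>> arm_command([
  [0,-0.2,0.15,-3,0,0,0],
  [0,0,0,-3,0,0,0],
  [0,0,0,-2,0,0,0],
  [0,0,0,-0.3,0,0,0],
  [0,0,0,-0.3,0,0,0],
  [0,0,0,-0.3,0,0,0],
  [0,0,0,0,0,0,0],
])

```text
clock: 2.75
eef_pos: [531.9, 157.2, 143.6]
tool_rot: [3.053, 1.569, 2.733]
force: [-4.7, -0.6, 6.9]
width: 0.2
```

>>> arm_command([
  [0,0,0,-0.3,0,0,0],
  [0,0,0,-0.3,0,0,0],
  [0,0,0,0,0,0,0],
])

```text
clock: 3.0
eef_pos: [533.7, 157.4, 138.3]
tool_rot: [0.932, 1.568, 0.612]
force: [-4.6, 1.1, 11.8]
width: -0.2
```

>>> arm_command([
  [0,0,0,-0.3,0,0,0],
  [0,0,0,0,0,0,0],
])

```text
clock: 3.17
eef_pos: [533.8, 157.6, 137.2]
tool_rot: [0.962, 1.567, 0.641]
force: [-8.4, 0.1, 28.9]
width: 0.2
```

>>> arm_command([
  [0,0,0,2.2,0,0,0],
  [0,-2.1,-1.6,0,0,0,0],
  [0,-2.1,-1.6,0,0,0,0],
  [0,-2.2,-1.6,0,0,0,0],
  [0,0,0,-0.9,0,0,0],
  [0,0,0,-0.3,0,0,0],
  [0,0,0,0,0,0,0],
])

```text
clock: 3.75
eef_pos: [467.6, 107.2, 143.4]
tool_rot: [-2.333, 1.567, -2.654]
force: [-3.5, -3.5, 6.7]
width: 0.0
```

>>> arm_command([
  [0,0,0,-0.3,0,0,0],
  [0,0,0,-0.3,0,0,0],
  [0,0,0,-0.3,0,0,0],
  [0,0,0,-0.1,0,0,0],
  [0,0,0,0,0,0,0],
])

```text
clock: 4.17
eef_pos: [470.0, 109.0, 137.0]
tool_rot: [0.775, 1.568, 0.455]
force: [-10.8, -1.8, 43.4]
width: 0.2
```

>>> arm_command([
  [0,0,0,2.2,0,0,0],
  [0,0.25,-2.6,0,0,0,0],
  [0,0.25,-2.7,0,0,0,0],
  [0,0.25,-2.6,0,0,0,0],
  [0,0,0,-0.9,0,0,0],
  [0,0,0,-0.3,0,0,0],
  [0,0,0,0,0,0,0],
])

```text
clock: 4.75
eef_pos: [476.8, 30.3, 142.6]
tool_rot: [2.406, 1.57, 2.085]
force: [-0.4, 1.0, 0.7]
width: -0.1
```

>>> arm_command([
  [0,0,0,-0.3,0,0,0],
  [0,0,0,-0.3,0,0,0],
  [0,0,0,-0.25,0,0,0],
  [0,0,0,0,0,0,0],
])

```text
clock: 5.08
eef_pos: [477.1, 30.8, 137.3]
tool_rot: [0.841, 1.569, 0.522]
force: [-6.2, -0.2, 31.9]
width: 0.2
```

>>> arm_command([
  [0,0,0,2.05,0,0,0],
  [0,2.4,-1.1,0,0,0,0],
  [0,2.5,-1.15,0,0,0,0],
  [0,2.4,-1.1,0,0,0,0],
  [0,0,0,-0.9,0,0,0],
  [0,0,0,-0.3,0,0,0],
  [0,0,0,0,0,0,0],
])

```text
clock: 5.67
eef_pos: [552.5, -4.6, 144.0]
tool_rot: [0.144, 1.564, -0.177]
force: [4.1, -2.6, 6.2]
width: 0.1
```

>>> arm_command([
  [0,0,0,-0.3,0,0,0],
  [0,0,0,-0.3,0,0,0],
  [0,0,0,-0.25,0,0,0],
  [0,0,0,0,0,0,0],
])

```text
clock: 6.0
eef_pos: [550.6, -4.0, 137.4]
tool_rot: [0.189, 1.567, -0.131]
force: [-2.8, -3.2, 24.6]
width: -0.0
```

Section d was proud and is now home. Next is e (614.3, 42.3): +65, +46.5.

>>> arm_command([
  [0,0,0,2.05,0,0,0],
  [0,2.1,1.5,0,0,0,0],
  [0,2.2,1.6,0,0,0,0],
  [0,2.2,1.5,0,0,0,0],
  [0,0,0,-0.9,0,0,0],
  [0,0,0,-0.3,0,0,0],
  [0,0,0,0,0,0,0],
])

```text
clock: 6.58
eef_pos: [615.6, 45.6, 143.4]
tool_rot: [1.126, 1.566, 0.808]
force: [3.1, 3.9, 5.1]
width: -0.0
```

>>> arm_command([
  [0,0,0,-0.3,0,0,0],
  [0,0,0,-0.3,0,0,0],
  [0,0,0,-0.25,0,0,0],
  [0,0,0,0,0,0,0],
])

```text
clock: 6.92
eef_pos: [614.4, 43.7, 137.7]
tool_rot: [1.258, 1.568, 0.939]
force: [-2.5, 2.6, 23.5]
width: 0.1
```

>>> arm_command([
  [0,0,0,2.05,0,0,0],
  [0,-0.25,2.6,0,0,0,0],
  [0,-0.25,2.7,0,0,0,0],
  [0,-0.25,2.7,0,0,0,0],
  [0,0,0,-0.9,0,0,0],
  [0,0,0,-0.3,0,0,0],
  [0,0,0,0,0,0,0],
])

```text
clock: 7.5
eef_pos: [604.6, 120.6, 141.5]
tool_rot: [-2.398, 1.565, -2.719]
force: [0.0, -0.4, 0.2]
width: -0.1
```

>>> arm_command([
  [0,0,0,-0.3,0,0,0],
  [0,0,0,-0.3,0,0,0],
  [0,0,0,-0.25,0,0,0],
  [0,0,0,0,0,0,0],
])

```text
clock: 7.83
eef_pos: [607.2, 120.1, 137.8]
tool_rot: [-0.228, 1.57, -0.551]
force: [-7.3, -1.9, 21.3]
width: -0.3
```

>>> arm_command([
  [0,0,0,2.05,0,0,0],
  [0,-2.4,1.1,0,0,0,0],
  [0,-2.5,1.1,0,0,0,0],
  [0,-2.4,1.1,0,0,0,0],
  [0,0,0,-0.9,0,0,0],
  [0,0,0,-0.3,0,0,0],
  [0,0,0,0,0,0,0],
])

```text
clock: 8.42
eef_pos: [534.2, 153.5, 142.7]
tool_rot: [-1.692, 1.57, -2.015]
force: [-0.2, -0.1, -0.1]
width: 0.3
```

>>> arm_command([
  [0,0,0,1.2,0,0,0],
  [0,-2.2,-1.6,0,0,0,0],
  [0,-2.2,-1.5,0,0,0,0],
  [0,-2.1,-1.5,0,0,0,0],
  [0,0,0,-0.9,0,0,0],
  [0,0,0,-0.3,0,0,0],
  [0,0,0,0,0,0,0],
])

```text
clock: 9.0
eef_pos: [470.2, 108.4, 142.9]
tool_rot: [0.197, 1.57, -0.125]
force: [0.2, -0.0, 1.0]
width: -0.4
```

>>> arm_command([
  [0,0,0,3,0,0,0],
  [0,0,0,3,0,0,0],
  [0,0,2,3,0,0,0],
  [0,-0.5,4,2,0,0,0],
  [0,-0.5,4,0,0,0,0],
  [0,-0.5,4,0,0,0,0],
  [0,-0.5,4,0,0,0,0],
  [0,-0.5,4,0,0,0,0],
  [0,0,4,0,0,0,0],
  [0,0,0,0,0,0,0],
  [0,0,0,0,0,0,0],
])

```text
clock: 9.92
eef_pos: [444.1, 369.7, 251.5]
tool_rot: [1.667, 1.569, 1.352]
force: [0.9, 0.1, -0.7]
width: -0.2
```

Run:
```python
from h import *
out=[]
for n,z in (('scene',None),('top',None),('wrist',None)):
    im=ctrl.get_image(n); cv2.imwrite(f'pics/{n}9.png',im)
s=cv2.imread("pics/scene9.png")[155:245,255:350]; b=cv2.imread("pics/top9.png")[160:235,220:300]
cv2.imwrite("pics/z9.png",np.hstack([cv2.resize(x,(400,400),interpolation=cv2.INTER_CUBIC) for x in (s,b)]))
for l in ('press_a',):
  for n in('scene','top'):
    for d in ctrl.spot_in(l,n):
        p=np.array(d['centre'])
        if np.hypot(p[0]-541,p[1]-75)<100: print(n,d)
im=cv2.imread("pics/top9.png"); b,g,r=[im[:,:,i].astype(int) for i in range(3)]
m=((r>80)&(r-g>50)&(r-b>50)).astype(np.uint8); m[:, :235]=0;m[:,300:]=0;m[:165]=0;m[230:]=0
c=max(cv2.findContours(m,0,1)[0],key=cv2.contourArea)
(u,v),rad=cv2.minEnclosingCircle(c);print(u,v,rad,ray('top',u,v,138)); print(ctrl.read_state()['eef_pos'])
```

```text
scene {'centre': [534.6, 146.7, 140.0], 'conf': 0.66}
scene {'centre': [478.8, 96.4, 133.8], 'conf': 0.63}
scene {'centre': [611.5, 37.0, 136.8], 'conf': 0.62}
scene {'centre': [485.4, 31.7, 140.4], 'conf': 0.6}
scene {'centre': [604.2, 116.0, 140.2], 'conf': 0.57}
scene {'centre': [552.4, -1.7, 144.8], 'conf': 0.48}
top {'centre': [483.0, 29.2, 139.7], 'conf': 0.72}
top {'centre': [597.0, 116.8, 142.2], 'conf': 0.7}
top {'centre': [604.0, 42.5, 138.0], 'conf': 0.65}
top {'centre': [535.7, 148.3, 135.3], 'conf': 0.64}
top {'centre': [547.6, 1.6, 136.1], 'conf': 0.48}
260.56121826171875 195.31224060058594 25.987625122070312 [541.64730313  75.82536869 138.        ]
[445.24546838 364.2977008  251.95888891]
```

View pics/z9.png

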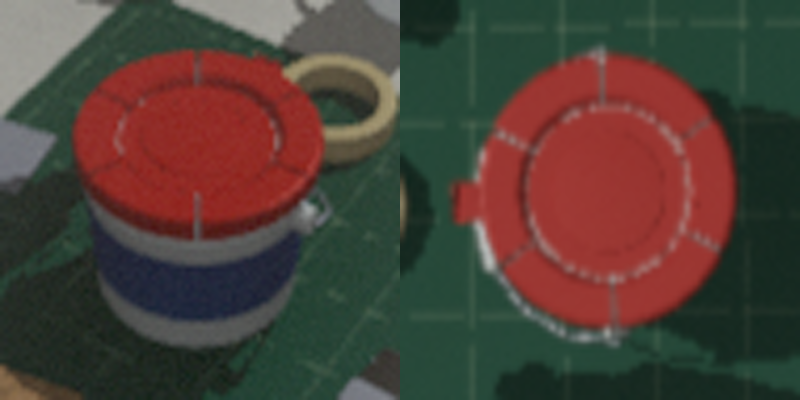

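View pics/top9.png

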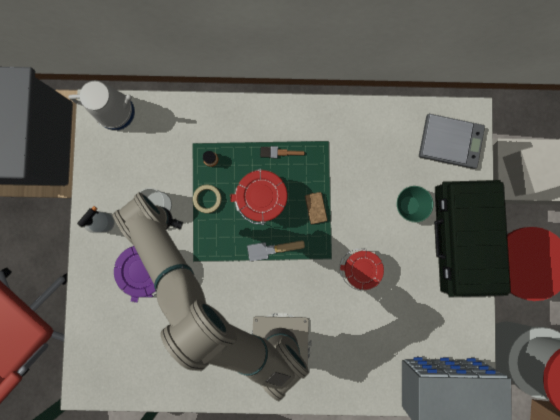

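View pics/scene9.png

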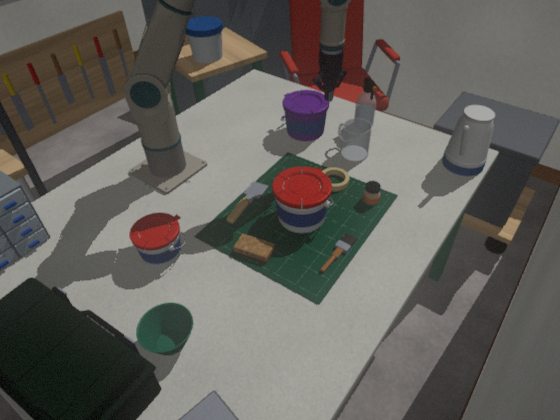

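The zoomed pictures show all six sections the same even shade and flush, with the slits in line. The lid centre is at (541.6, 75.8), against (541.8, 75.8) before, and the other things are where they were. The arm is clear of everything.

Run:
```python
from cell import ctrl
print(ctrl.read_state()['force']); print(ctrl.finish_job())
```

```text
[ 0.29689194 -0.4047691  -0.00673793]
the job is handed in; nothing more can be done
None
```

I pressed all six rim sections of the red-lidded tub on the mat with the shut fingertips, and all six now look home and flush. I handed the job in at about 10 s. Sections a, b, d and e stood proud: each resisted with about 5–7 N at around 143.5 mm. Sections c and f met no resistance there, so they were already home. Each section was pressed until it stopped hard.

**Last checks:**
- **Flushness:** touching a and b again met no resistance at the height where they had stood proud. I did not re-probe d and e. In the final pictures all six sections show the same even shade and the slits line up.
- **Movement:** the lid centre measured within 0.2 mm of where it started, and the other things look unmoved. The arm is clear of everything, with no contact force.

**Press force:** the presses ended at 21–43 N of fingertip force. The highest, about 43 N on b, was more than I intended, so I pressed the rest more lightly.

**Disagreement:** the detector's heights for the sections scattered between 134 and 145 mm, which is too noisy to tell proud from home, and its top view found only five of the six. I relied on force and the pictures instead.

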